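# Sweep the bar offcuts into the scrap pan and shut its gate

### The arm

A 6-joint arm with a two-finger parallel gripper is mounted at the origin on the work surface. World frame = base frame: x ahead of the robot, y to its left, z up, the work surface at z = 0. Lengths are in m, angles in rad, forces in N, time in s.
With the tool pointing down it reaches from about 0.375 to 0.9 m from the base axis. Payload 3.1 kg.
Tool frame: the origin (TCP) lies at the very end of the fingers, on their centre line; the grasp point (between the pads) lies 19 mm behind it; z points along the fingers, y is the line along which they close (so a half turn about z gives the same grasp; the last joint's range is limited). The gripper opens to 85 mm and grips with 20 to 120 N. Pads are 22 mm wide; open, the fingers measure 114 mm over their backs; the gripper's body (76 mm by 85 mm) begins 54 mm behind the grasp point. The pads swing forward as they close: fully open they stand 13 mm farther back than shut.
Start: joints at [1.073, 0.527, 1.433, -0, 1.181, -0.178], TCP at [0.196, 0.593, 0.201] pointing down, gripper open.
Joint ranges: [-3.08, 3.08], [-0.75, 2.2], [0.22, 2.44], [-1.43, 4.57], [0, 2.65], [-2.85, 2.85]. Speed limits (rad/s): [2.79, 2.79, 3.14, 3.14, 3.14, 3.14].

### API

Orientations are given as a unit quaternion [x, y, z, w].
In Python, from station import manip, vision gives the robot as it stands.
- The arm moves only by the tool drive_tool, never from a script. Its argument "deltas" is a list that holds one entry, the list of rows, each a list of 4 numbers: the shift along the tool's x, y, z in mm, then the turn about the tool's z in rad. A call has 1 to 5 rows; each row is the pose to reach, as a shift and turn from the pose commanded when the call began, along the tool's axes at that moment; what a row does not reach only later rows make up. A row lasts 1/12 s, in which the tool goes at most 41.7 mm and 7.16 degrees, less where a joint would pass 70% of its speed; a pose out of reach is approached as far as the arm can. A call with a gripper value outside its range is refused whole. "jaw" is the finger opening in mm, from 0 to 85.4, set as the call begins (left out, the last holds). The fingers move at their own pace and stop on an object; "force" is the grip in N (left out, the last holds). Time passes only in rows, so rows that repeat a pose let the fingers close. It gives the time, the measured TCP pose, the force, the opening and the grip force at its end, in the units of the state.
- manip.sense(): the state, without advancing time (a new reading comes with each control period).
- vision.snapshot(name): name is "scene" or "top" or "wrist"; returns the picture (420x560x3 uint8, red, green, blue); there is no depth.
- vision.camera_model(name): a dict with "camera_matrix" (3x3 intrinsics, pixels), "rvec" (rotation vector, rad) and "tvec" (3), from world to camera coordinates, as OpenCV has them. Camera axes: x right, y down, z forward; pixel columns grow to the right and rows downward; lengths in m; the calibration is good to about 2 mm. A picture is of the moment at which its call begins: read the wrist's pose just before it. camera_model takes no time and is no camera call; for the wrist camera it gives the pose at the moment of the call.
- manip.sign_off(): hands the job in; it is judged then, once.
The state is a dict: "t": time; "q": joint angles; "qd": joint speeds; "tau": joint torques, N m; "tcp_pos": TCP position; "tool_rot": TCP orientation; "force": force on the tool from outside, world axes, zero at the start; "ft_torque": the same for the moment, N m; "finger_gap": opening from 0.0 (shut) to 1.0 (fully open); "gripper_force": force on a finger pad.
Only numpy, scipy, OpenCV 4.12 (cv2) and the standard library are available. Lean on these libraries where they do the work, as an engineer would, in place of code of your own. Each camera call takes 0.05 s, during which the arm holds its last target. There are 200 camera calls.

### The job

Clear the jeweller's bench: with the hand sweeper, not the fingers, sweep all five steel offcuts into the three-walled scrap pan, then slide the pan's gate fully shut until it meets its stop, so that nothing can get out. Stand the sweeper upright back on its rubber mat, and leave the pliers, blocks, jar and cup where they are.

Things in the scene. Friction and masses are not known exactly. Their poses are not given: they have to be found in the camera images.
- sweeper: Hand sweeper: upright aluminium blade 140 mm wide (x), 12 thick, 40 high; at each end an 8 mm thick cheek reaches forward (+y, the sweeping side) to y = 36 mm; wooden foot behind, to y = -28 mm; square wooden handle 28 x 28 mm on its middle, 40 to 95 mm above the bottom edge. Origin: underside of the blade's centre, right below the handle. 280 g, stands by itself.
- mat: The sweeper's black rubber mat, fixed, 200 (x) x 110 (y) x 4 mm thick. Origin: centre of its underside, at bench level.
- pan: Fixed three-walled steel scrap pan, inside 200 mm wide (x -100 to 100) and 160 deep (y -80 to 80); walls 6 mm thick, 35 high; its floor is level with the bench, no step. The open mouth, at y = -80 mm, faces the pan's -y. Origin: centre of the pan at bench level. A 10 mm high guide for the gate runs from the mouth's +x end out to x = 331 mm.
- gate (a joint): The pan's gate, an aluminium strip 220 mm long, 5 thick, up to 32 high, sliding straight across in front of the mouth (at pan y = -85 mm). Value: travel in m towards the pan's -x; 0 fully open (leading end at pan x = 112 mm), 0.215 fully shut against its stop. Slight friction; stays where left.
- gate_post (a point): The gate's grip, an upright round wooden post, 16 mm in diameter, from 31 to 86 mm above the bench, standing on the gate 30 mm behind its leading end. This point is on its axis, 66 mm above the bench; it moves with the gate, at pan x = 142 mm minus the travel, pan y = -85 mm.
- offcut_square: Steel offcut, solid square bar 60 x 18 x 18 mm (long axis x), 70 to 120 g nominal. Origin: centre of its underside as it first lies.
- offcut_flat: Steel offcut, flat bar 62 x 28 x 14 mm (long axis x), 70 to 120 g nominal. Origin: centre of its underside as it first lies.
- offcut_angle: Steel offcut, L-section 60 x 24 x 24 mm high (long axis x), 70 to 120 g nominal. Origin: centre of its underside as it first lies.
- offcut_channel: Steel offcut, U-section 60 x 26 x 20 mm high (long axis x), 70 to 120 g nominal. Origin: centre of its underside as it first lies.
- offcut_tee: Steel offcut, T-section, stem up, 60 x 26 x 24 mm high (long axis x), 70 to 120 g nominal. Origin: centre of its underside as it first lies.
- pliers_a: Bystander: pliers lying flat, two black handles, 160 mm long, 16 mm high. Origin on its underside.
- doming_block: Bystander: 50 mm steel cube with dimples on top. Origin on its underside.
- jar: Bystander: round amber jar with steel cap, 56 mm across, 70 mm high. Origin on its underside.
- bench_block: Bystander: flat square steel block 80 x 80 x 20 mm. Origin on its underside.
- cup: Bystander: white cup, 70 mm across, 90 mm high. Origin on its underside.

How it is judged:
By the outcome, as a careful person would: the job done as asked, in the order asked, and still so for the second after the job is handed in, with the robot touching nothing.
It also fails if it takes over 72 s, if anything falls off the work surface, if the arm or the gripper's body presses on something with over 40 N, if the wrist force passes 120 N, or if a joint passes its speed limit or range.

## Working session

There is one attempt and no reset: what is moved stays moved. The work goes in short steps, Python scripts to look and compute and a tool call to move; the robot and the scene stay as the last step left them, time stands still between calls to the robot, and variables do not carry over. Pictures are saved under pics/ and viewed, at most 10 in all, crops included, and the job is handed in when it is done.

Besides the shell and the picture viewer there is one more tool, called after "Request:" as name(argument=value, ...), one argument or row to a line, values as JSON. drive_tool: Moves the arm, as the interface text tells. Its arguments: {"type":"object","properties":{"deltas":{"type":"array"},"jaw":{"type":"number"},"force":{"type":"number"}},"required":["deltas"]}

```bash
mkdir -p pics
cat > h.py <<'E'
import numpy as np, cv2
from station import manip, vision
def snap(n,f=None):
    c=vision.camera_model(n); im=np.array(vision.snapshot(n))
    if f: cv2.imwrite('pics/'+f,im[:,:,::-1])
    return im,c
def ray(c,uv,z):
    K=np.array(c['camera_matrix']);R=cv2.Rodrigues(np.array(c['rvec'],float))[0];t=np.array(c['tvec'],float).ravel()
    uv=np.atleast_2d(np.array(uv,float)); d=(R.T@np.linalg.inv(K)@np.c_[uv,np.ones(len(uv))].T).T
    o=-R.T@t; return o+d*((z-o[2])/d[:,2])[:,None]
def proj(c,P):
    return cv2.projectPoints(np.atleast_2d(np.array(P,float)),np.array(c['rvec'],float),np.array(c['tvec'],float),np.array(c['camera_matrix'],float),None)[0][:,0]
E
python3 - <<'E'
from h import *
a,c=snap('top','top.png'); b,d=snap('scene','scene.png')
for x in (c,d):print({k:np.round(v,3).tolist() for k,v in x.items()})
print(manip.sense())
E
```

```text
{'camera_matrix': [[405.052, 0.0, 274.035], [0.0, 405.052, 203.584], [0.0, 0.0, 1.0]], 'rvec': [2.196, -2.145, 0.161], 'tvec': [-0.03, 0.524, 1.022]}
{'camera_matrix': [[442.646, 0.0, 277.139], [0.0, 442.646, 199.002], [0.0, 0.0, 1.0]], 'rvec': [2.2, 1.079, -0.426], 'tvec': [-0.3, -0.266, 1.261]}
{'t': 0.1, 'q': array([ 1.07249676e+00,  5.28348873e-01,  1.43378131e+00,  2.27858376e-05,
        1.18142365e+00, -1.78556900e-01]), 'qd': array([ 1.26546710e-03, -2.13410313e-03, -3.15771859e-03, -4.89193559e-05,
        1.55417022e-04,  2.05566656e-04]), 'tau': array([ 1.21480332e-05, -4.43303490e+01, -1.78586465e+01, -2.17221700e-04,
        3.87766137e-03, -1.96714205e-05]), 'tcp_pos': array([0.19610614, 0.59268996, 0.20034422]), 'tool_rot': array([ 1.59195388e-01,  9.87246609e-01, -9.21472821e-04, -3.35499695e-04]), 'force': array([0.63161083, 0.56596545, 1.54581298]), 'ft_torque': array([-0.02620969,  0.06036314, -0.0057055 ]), 'gripper_force': 0.0, 'finger_gap': 0.9997123101553396}
```

View pics/top.png

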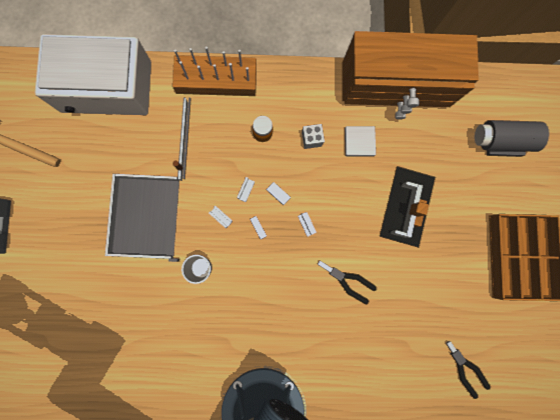

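View pics/scene.png

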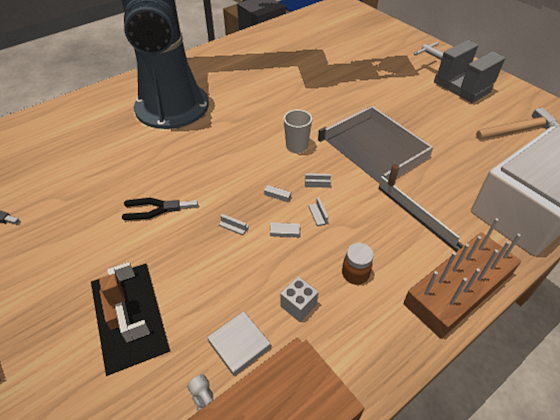

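The top view shows the pan left at (143,216) with its mouth facing right. The gate extends up from (180,165), the offcuts lie around (220–307, 188–228), and the sweeper stands on its mat at (407,207). World +x is up and +y is left in that image. In the scene view the sweeper's cheeks face the offcuts.

Run:
```python
from h import *
im=cv2.imread('pics/top.png'); c=vision.camera_model('top'); hsv=cv2.cvtColor(im,cv2.COLOR_BGR2HSV)
def rects(m,z,amin,box):
    x0,y0,x1,y1=box; mm=np.zeros_like(m); mm[y0:y1,x0:x1]=m[y0:y1,x0:x1]
    for k in cv2.findContours(mm,cv2.RETR_EXTERNAL,cv2.CHAIN_APPROX_NONE)[0]:
        if cv2.contourArea(k)<amin: continue
        W=(ray(c,k[:,0].astype(float),z)[:,:2]*1000).astype(np.float32); r=cv2.minAreaRect(W)
        print(k[:,0].mean(0).round(),np.round(r[0]),np.round(r[1]),round(r[2],1),'corners',cv2.boxPoints(r).round().astype(int).tolist())
gray=((hsv[...,1]<70)).astype(np.uint8)
print('offcuts');rects(gray,.018,30,(205,172,325,245))
print('pan');rects((hsv[...,1]<90).astype(np.uint8),.035,500,(100,165,182,262))
print('gate/post area');rects((hsv[...,1]<90).astype(np.uint8),.032,60,(172,90,192,180))
print('mat');rects((hsv[...,2]<60).astype(np.uint8),.004,800,(370,155,445,255))
print('handle');rects(((hsv[...,1]>120)&(hsv[...,2]>70)).astype(np.uint8),.099,30,(400,190,432,226))
print('blade');rects(((hsv[...,1]<60)&(hsv[...,2]>140)).astype(np.uint8),.044,30,(385,170,430,245))
print('cup');rects(gray,.09,200,(175,250,215,290))
print('jar');rects(gray,.07,100,(248,112,276,142))
print('pliers');rects((hsv[...,1]<80).astype(np.uint8),.012,60,(310,255,380,305))
x=np.vstack([cv2.resize(im[160:250,200:330],None,fx=4.5,fy=4.5,interpolation=2)[:, :],]);y=cv2.resize(im[160:280,100:215],None,fx=3.3,fy=3.3,interpolation=2)
z=cv2.resize(im[160:255,375:440],None,fx=4,fy=4,interpolation=2)
C=np.zeros((600,800,3),np.uint8);
s=cv2.resize(im[170:245,205:320],(460,300));C[:300,:460]=s;C[:260,460:720]=cv2.resize(im[165:245,375:440+15],(260,260));C[300:600,:300]=cv2.resize(im[160:280,95:215],(300,300));C[300:600,320:560]=cv2.resize(im[85:185,150:230],(240,300))
cv2.imwrite('pics/crop.png',C)
```

```text
offcuts
[258. 227.] [463.  23.] [61. 19.] 29.4 corners [[432, 16], [441, 0], [494, 30], [485, 46]]
[307. 224.] [ 475. -105.] [61. 27.] 25.2 corners [[442, -105], [453, -130], [508, -104], [497, -80]]
[220. 216.] [488. 122.] [62. 27.] 49.9 corners [[458, 107], [479, 90], [518, 137], [498, 154]]
[278. 193.] [555. -28.] [61. 29.] 49.0 corners [[523, -42], [545, -61], [586, -15], [564, 5]]
[246. 189.] [563.  59.] [28. 63.] 68.1 corners [[529, 57], [587, 34], [597, 60], [539, 83]]
pan
[145. 215.] [489. 317.] [238. 185.] 0.7 corners [[369, 408], [371, 223], [609, 226], [606, 411]]
gate/post area
[183. 140.] [693. 228.] [ 32. 224.] 86.6 corners [[580, 219], [804, 205], [806, 237], [582, 250]]
mat
[408. 208.] [ 530. -378.] [106. 195.] 75.5 corners [[422, -404], [612, -453], [638, -351], [449, -302]]
handle
[424. 212.] [ 512. -383.] [40. 81.] 88.5 corners [[471, -401], [552, -403], [553, -364], [472, -362]]
blade
[407. 228.] [ 478. -357.] [43. 57.] 76.8 corners [[445, -371], [501, -384], [510, -342], [455, -329]]
[415. 190.] [ 567. -388.] [57. 35.] 22.0 corners [[534, -382], [547, -414], [600, -393], [587, -361]]
cup
[196. 269.] [354. 167.] [66. 72.] 1.2 corners [[321, 203], [322, 131], [388, 132], [387, 204]]
jar
[262. 125.] [721.  18.] [50. 46.] 1.6 corners [[695, 41], [696, -5], [747, -4], [745, 42]]
pliers
[349. 281.] [ 335. -206.] [162.  54.] 57.6 corners [[268, -260], [314, -289], [401, -153], [355, -123]]
```

View pics/crop.png

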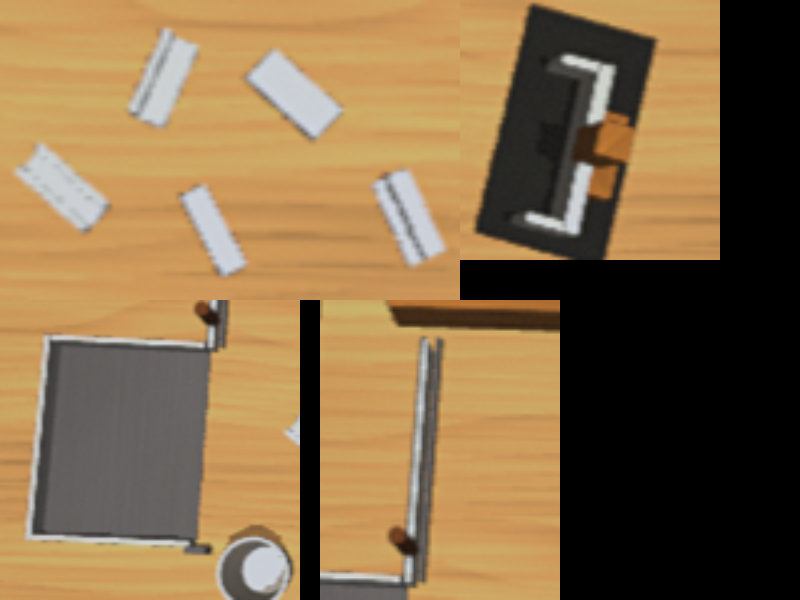

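The crop shows the sweeper handle top at top-image (422,208), the back of the blade running from (422,185) to (411,237), the pan's outer wall corners and the gate post's top at (176,164).

Run:
```python
from h import *
im=cv2.imread('pics/top.png');c=vision.camera_model('top');sc=cv2.imread('pics/scene.png');d=vision.camera_model('scene')
f=lambda uv,z:(ray(c,uv,z)[:,:2]*1000).round().tolist()
print('handle',f([[422,208]],.099))
print('bladeback',f([[422.4,185.3],[411,236.7]],.044))
print('pan TL BL TR BR',f([[113,174.8],[106.2,255.2],[179,179],[173,257]],.035))
print('gate',f([[185.7,98.3],[179.3,179.3]],.032),'post',f([[175.7,164]],.086))
C=np.zeros((600,800,3),np.uint8)
C[:300,:320]=cv2.resize(sc[255:375,85:213-0],(320,300),interpolation=2)
C[:300,330:800]=cv2.resize(sc[100:220,312:500],(470,300),interpolation=2)
C[300:600,:400]=cv2.resize(im[165:245,375:375+107],(400,300),interpolation=2)
C[300:600,410:800]=cv2.resize(im[160:260,100:230],(390,300),interpolation=2)
cv2.imwrite('pics/crop2.png',C)
```

```text
handle [[514.0, -380.0]]
bladeback [[581.0, -404.0], [446.0, -372.0]]
pan TL BL TR BR [[589.0, 401.0], [382.0, 404.0], [582.0, 231.0], [381.0, 236.0]]
gate [[802.0, 224.0], [582.0, 230.0]] post [[610.0, 230.0]]
```

View pics/crop2.png

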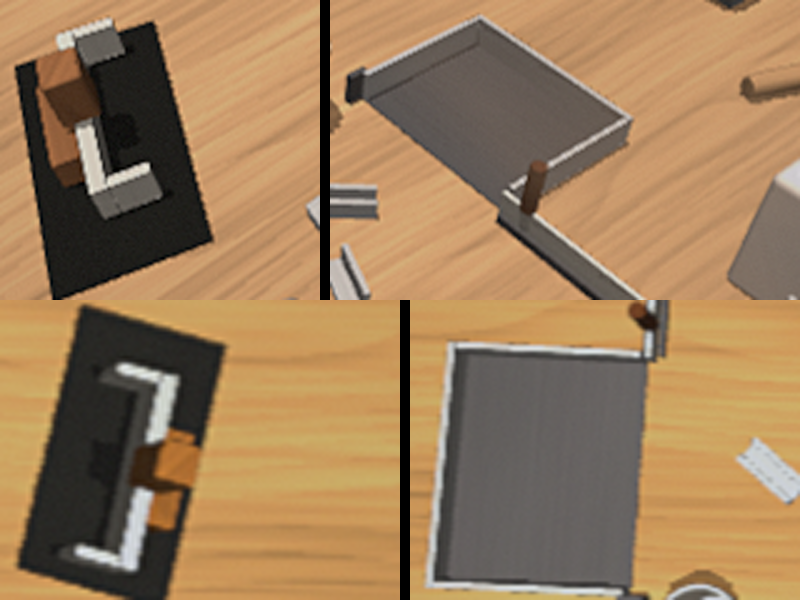

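Request:
drive_tool(
  deltas=[
    [[-31, -25, 0, -0.1], [-62, -50, 0, -0.2], [-93, -75, 0, -0.3], [-124, -100, 0, -0.32], [-155, -125, 0, -0.32]],
  ],
  jaw=70,
)

```text
t: 0.52
tcp_pos: [0.3045, 0.4242, 0.2009]
tool_rot: [-0.001, 1.0, -0.0, -0.0]
force: [0.7, 1.0, -0.3]
finger_gap: 0.821
gripper_force: 0.0
```

Request:
drive_tool(
  deltas=[
    [[-24, -33, 0, 0], [-48, -66, 0, 0], [-72, -99, 0, 0], [-96, -132, 0, 0], [-120, -165, 0, 0]],
  ],
)

```text
t: 0.93
tcp_pos: [0.4248, 0.2591, 0.201]
tool_rot: [-0.0, 1.0, -0.0, -0.0]
force: [1.4, -0.2, 0.1]
finger_gap: 0.819
gripper_force: 0.0
```

Request:
drive_tool(
  deltas=[
    [[-18, -37, 0, 0], [-36, -74, 0, 0], [-54, -111, 0, 0], [-72, -148, 0, 0], [-90, -185, 0, 0]],
  ],
)

```text
t: 1.35
tcp_pos: [0.5146, 0.074, 0.201]
tool_rot: [0.0, 1.0, 0.0, -0.0]
force: [0.3, 0.3, 0.2]
finger_gap: 0.823
gripper_force: 0.0
```

Request:
drive_tool(
  deltas=[
    [[0, -40, 0, 0], [0, -80, 0, 0], [0, -120, 0, 0], [0, -160, 0, 0], [0, -200, 0, 0]],
  ],
)

```text
t: 1.77
tcp_pos: [0.5137, -0.1258, 0.2009]
tool_rot: [0.0, 1.0, 0.0, -0.0]
force: [0.7, 0.4, 0.1]
finger_gap: 0.818
gripper_force: 0.0
```

Request:
drive_tool(
  deltas=[
    [[0, -40, 0, 0.1], [0, -80, 0, 0.2], [0, -120, 0, 0.232], [0, -160, 0, 0.232], [0, -200, 0, 0.232]],
  ],
)

```text
t: 2.18
tcp_pos: [0.5137, -0.3258, 0.2008]
tool_rot: [0.116, 0.993, 0.0, -0.0]
force: [1.3, 0.3, 0.2]
finger_gap: 0.822
gripper_force: 0.0
```

Run:
```python
from h import *
print(manip.sense()['tcp_pos'])
im,c=snap('wrist','w1.png'); print({k:np.round(v,3).tolist() for k,v in c.items()})
print(proj(c,[[.5145,-.381,.099]]))
import pickle; pickle.dump(c,open('w1.pkl','wb'))
```

```text
[ 0.51374759 -0.32581702  0.20076564]
{'camera_matrix': [[366.666, 0.0, 275.151], [0.0, 366.666, 204.065], [0.0, 0.0, 1.0]], 'rvec': [-2.248, -1.779, -0.298], 'tvec': [0.199, -0.585, 0.193]}
[[208.1544102  208.41502458]]
```

View pics/w1.png

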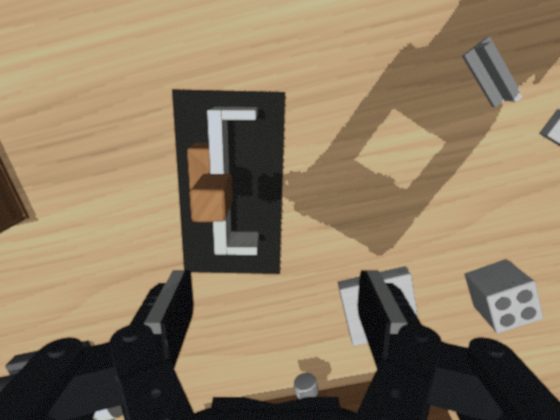

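The wrist view shows the sweeper standing on its mat: handle top centre near (209,204), blade back edge from (209,110) to (215,255), mat corners at (174,90), (285,93), (279,273) and (184,272).

Run:
```python
from h import *
import pickle; c=pickle.load(open('w1.pkl','rb'))
f=lambda uv,z:(ray(c,uv,z)[:,:2]*1000).round(1)
im=cv2.imread('pics/w1.png');hsv=cv2.cvtColor(im,cv2.COLOR_BGR2HSV)
m=((hsv[...,1]>110)&(hsv[...,2]>60)).astype(np.uint8);m[:140]=0;m[230:]=0;m[:,:184]=0;m[:,240:]=0
k=max(cv2.findContours(m,0,1)[0],key=cv2.contourArea);print(cv2.boundingRect(k))
print('top V',[(r,hsv[r,200:230:3,2].tolist()) for r in (180,186,190,215,219,222)]); print([(r,hsv[r,186:236:3,2].tolist()) for r in (195,210)])
print('handle',f([[209,204]],.099))
b=f([[208.5,110],[214.5,255]],.044);print('back',b,np.degrees(np.arctan2(*(b[0]-b[1])[::-1])))
M=f([[174,90],[285,93],[279,273],[184,272]],.004);print('mat',M.tolist(),M.mean(0),np.degrees(np.arctan2(*(M[0]-M[3])[::-1])),np.degrees(np.arctan2(*(M[1]-M[2])[::-1])))
```

```text
(187, 143, 43, 80)
top V [(180, [72, 73, 74, 70, 72, 72, 68, 69, 70, 60]), (186, [73, 74, 70, 69, 73, 70, 66, 67, 64, 54]), (190, [132, 133, 129, 129, 125, 122, 122, 120, 73, 54]), (215, [166, 176, 174, 171, 168, 172, 170, 165, 126, 64]), (219, [172, 171, 169, 165, 168, 168, 164, 163, 124, 72]), (222, [81, 78, 74, 75, 100, 188, 187, 188, 186, 72])]
[(195, [43, 86, 169, 176, 169, 168, 169, 169, 164, 166, 176, 177, 153, 69, 55, 51, 27]), (210, [40, 45, 148, 168, 165, 163, 169, 176, 175, 172, 169, 172, 158, 87, 61, 29, 27])]
handle [[ 511.1 -379.3]]
back [[ 443.8 -369.4]
 [ 580.  -403.9]] 165.78572775385504
mat [[419.7, -403.9], [447.0, -300.6], [636.8, -350.7], [610.7, -455.6]] [ 528.55 -377.7 ] 164.85408370533796 165.21335428716552
```

Request:
drive_tool(
  deltas=[
    [[-6, -27, 0, 0.012], [-12, -54, 0, 0.012], [-12, -54, 40, 0.012], [-12, -54, 80, 0.012], [-12, -54, 110, 0.012]],
  ],
)

```text
t: 2.65
tcp_pos: [0.5125, -0.3789, 0.0885]
tool_rot: [0.122, 0.992, 0.001, -0.001]
force: [0.1, -0.1, -0.1]
finger_gap: 0.817
gripper_force: 0.0
```

Request:
drive_tool(
  deltas=[
    [[0, 0, 20, 0], [0, 0, 36, 0], [0, 0, 36, 0]],
  ],
)

```text
t: 2.9
tcp_pos: [0.5112, -0.3766, 0.0507]
tool_rot: [0.122, 0.993, 0.003, -0.004]
force: [-0.5, 1.0, 0.4]
finger_gap: 0.818
gripper_force: 0.0
```

Request:
drive_tool(
  deltas=[
    [[0, 0, 0, 0], [0, 0, 0, 0], [0, 0, 0, 0], [0, 0, 0, 0], [0, 0, 0, 0]],
  ],
  jaw=10,
  force=100,
)

```text
t: 3.32
tcp_pos: [0.5146, -0.3805, 0.0573]
tool_rot: [0.122, 0.993, -0.001, 0.001]
force: [-0.8, -0.9, 4.8]
finger_gap: 0.297
gripper_force: 98.9
```

Request:
drive_tool(
  deltas=[
    [[0, 0, 0, 0], [0, 0, 0, 0], [0, 0, 0, 0], [0, 0, 0, 0]],
  ],
)

```text
t: 3.65
tcp_pos: [0.5146, -0.3806, 0.0573]
tool_rot: [0.122, 0.993, -0.001, 0.001]
force: [-1.9, -0.7, 6.0]
finger_gap: 0.292
gripper_force: 99.0
```

Request:
drive_tool(
  deltas=[
    [[0, 0, -15, 0], [0, 0, -35, 0], [0, 0, -50, 0], [0, 0, -50, 0], [0, 0, -50, 0]],
  ],
)

```text
t: 4.07
tcp_pos: [0.5139, -0.3795, 0.1057]
tool_rot: [0.122, 0.993, -0.0, 0.001]
force: [-1.0, -1.0, -2.7]
finger_gap: 0.289
gripper_force: 99.3
```

Run:
```python
from h import *
s=manip.sense();print(s['tcp_pos'],s['tool_rot'],s['force'],s['ft_torque'])
im,c=snap('wrist','w2.png'); snap('scene','s2.png')
a=cv2.imread('pics/w2.png');b=cv2.imread('pics/s2.png')
C=np.zeros((420,800,3),np.uint8);C[:300,:400]=cv2.resize(a,(400,300));C[:,410:800]=cv2.resize(b[200:400,60:246],(390,420));cv2.imwrite('pics/v2.png',C)
```

```text
[ 0.51394042 -0.3794736   0.10573954] [ 1.21634132e-01  9.92574733e-01 -4.14492516e-04  6.05384864e-04] [-0.96943101 -1.00634234 -2.73761555] [ 0.05766996  0.0556521  -0.02640661]
```

View pics/v2.png

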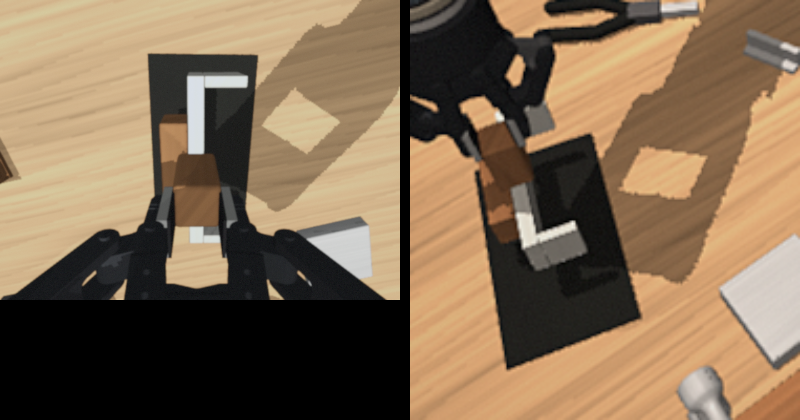

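The sweeper is held upright and clear of the mat, and the force reading matches its weight.

Request:
drive_tool(
  deltas=[
    [[16, 37, 0, -0.08], [32, 74, 0, -0.16], [48, 112, 0, -0.244], [64, 149, 0, -0.244], [79, 186, 0, -0.244]],
  ],
)

```text
t: 4.58
tcp_pos: [0.4801, -0.1774, 0.1039]
tool_rot: [0.0, 1.0, 0.001, -0.001]
force: [1.6, 0.2, -2.8]
finger_gap: 0.29
gripper_force: 99.5
```

Request:
drive_tool(
  deltas=[
    [[0, 0, 18, 0], [0, 0, 34, 0], [0, 0, 44, 0], [0, 0, 49, 0], [0, 0, 49, 0]],
  ],
)

```text
t: 5.0
tcp_pos: [0.481, -0.1795, 0.0546]
tool_rot: [0.0, 1.0, 0.001, -0.002]
force: [0.3, 0.9, -2.7]
finger_gap: 0.296
gripper_force: 99.7
```

Request:
drive_tool(
  deltas=[
    [[0, 0, 0, 0], [0, 0, 0, 0]],
  ],
)

```text
t: 5.17
tcp_pos: [0.4823, -0.1805, 0.0565]
tool_rot: [0.0, 1.0, -0.0, 0.0]
force: [0.2, 0.3, -2.5]
finger_gap: 0.296
gripper_force: 99.7
```

Request:
drive_tool(
  deltas=[
    [[0, 20, 1.5, 0], [0, 40, 1.5, 0], [9, 55, 1.5, 0], [18, 70, 1.5, 0], [27, 85, 1.5, 0]],
  ],
)

```text
t: 5.58
tcp_pos: [0.4557, -0.095, 0.0556]
tool_rot: [0.0, 1.0, -0.001, 0.001]
force: [-0.9, 0.1, -2.2]
finger_gap: 0.296
gripper_force: 99.8
```

Request:
drive_tool(
  deltas=[
    [[0, 18, 0, 0], [0, 36, 0, 0], [0, 54, 0, 0], [0, 72, 0, 0], [0, 90, 0, 0]],
  ],
)

```text
t: 6.0
tcp_pos: [0.4558, -0.0047, 0.0555]
tool_rot: [0.0, 1.0, -0.0, 0.001]
force: [-1.3, -0.4, -3.4]
finger_gap: 0.292
gripper_force: 99.8
```

Run:
```python
from h import *
im,c=snap('top','t3.png');b,_=snap('scene','s3.png')
C=np.zeros((600,800,3),np.uint8);C[:300,:]=cv2.resize(im[160:280,100:420,::-1],(800,300));C[300:,:500]=cv2.resize(b[100:280,180:480,::-1],(500,300));cv2.imwrite('pics/v3.png',C)
```

```text
(no output)
```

View pics/v3.png

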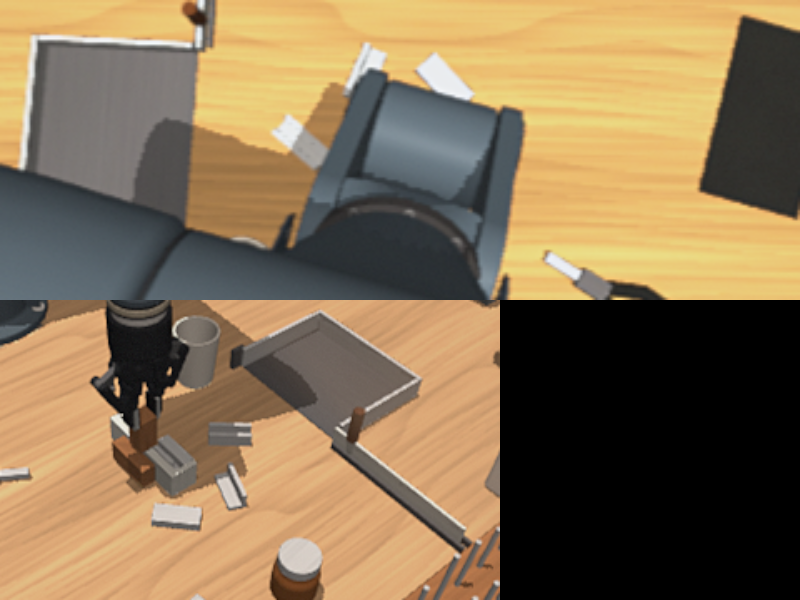

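Tee and square are now inside the sweeper, and the flat, angle and channel pieces haven't moved. Continuing the sweep.

Request:
drive_tool(
  deltas=[
    [[0, 18, 0, 0], [0, 36, 0, 0], [0, 50, 0, 0], [-6, 65, 0, 0], [-12, 80, 0, 0]],
  ],
)

```text
t: 6.52
tcp_pos: [0.4668, 0.0746, 0.0552]
tool_rot: [0.0, 1.0, -0.0, -0.0]
force: [-1.2, -1.4, -2.6]
finger_gap: 0.296
gripper_force: 99.9
```

Request:
drive_tool(
  deltas=[
    [[-4, 15, 0, 0], [-8, 30, 0, 0], [-12, 48, 0, 0], [-15, 66, 0, 0], [-17, 84, 0, 0]],
  ],
)

```text
t: 6.93
tcp_pos: [0.4853, 0.1588, 0.0553]
tool_rot: [0.0, 1.0, -0.0, 0.001]
force: [-0.6, -0.9, -2.1]
finger_gap: 0.294
gripper_force: 99.9
```

Request:
drive_tool(
  deltas=[
    [[0, 20, 0, 0], [0, 40, 0, 0], [0, 60, 0, 0], [0, 80, 0, 0], [0, 98, 0, 0]],
  ],
)

```text
t: 7.35
tcp_pos: [0.4847, 0.2571, 0.0552]
tool_rot: [0.0, 1.0, -0.0, 0.0]
force: [0.7, -0.9, -2.7]
finger_gap: 0.289
gripper_force: 99.9
```

Request:
drive_tool(
  deltas=[
    [[0, 12, 0, 0], [0, 22, 0, 0], [0, 28, 0, 0]],
  ],
)

```text
t: 7.6
tcp_pos: [0.4844, 0.2854, 0.055]
tool_rot: [-0.0, 1.0, -0.0, 0.0]
force: [-0.8, -1.9, -1.0]
finger_gap: 0.291
gripper_force: 100.1
```

Run:
```python
from h import *
im,c=snap('top','t4.png');b,_=snap('scene','s4.png')
C=np.zeros((600,800,3),np.uint8);C[:300,:]=cv2.resize(im[160:280,100:420,::-1],(800,300));C[300:,:500]=cv2.resize(b[100:280,180:480,::-1],(500,300));cv2.imwrite('pics/v4.png',C)
```

```text
(no output)
```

View pics/v4.png

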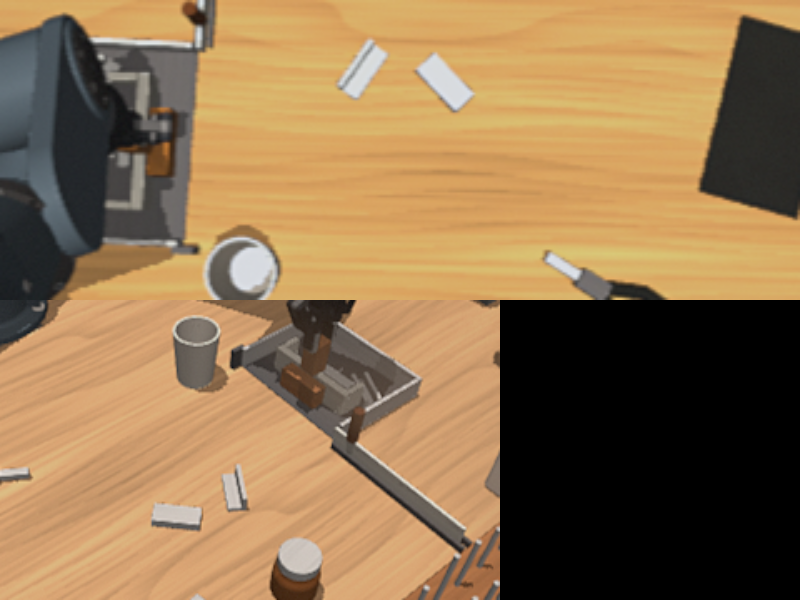

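All three offcuts (tee, square, angle) are in the pan, and the flat and channel pieces haven't moved. Backing out for the second sweep.

Request:
drive_tool(
  deltas=[
    [[0, -15, 0, 0], [0, -32, -20, 0], [0, -55, -45, 0], [0, -88, -50, 0], [0, -123, -50, 0]],
  ],
)

```text
t: 8.12
tcp_pos: [0.4857, 0.1615, 0.1068]
tool_rot: [-0.001, 1.0, 0.001, 0.003]
force: [0.3, -0.4, -2.8]
finger_gap: 0.294
gripper_force: 99.9
```

Request:
drive_tool(
  deltas=[
    [[-13, -36, 0, 0], [-26, -72, 0, 0], [-39, -108, 0, 0], [-52, -144, 0, 0], [-65, -180, 0, 0]],
  ],
)

```text
t: 8.53
tcp_pos: [0.5489, -0.0202, 0.1048]
tool_rot: [0.001, 1.0, 0.0, 0.0]
force: [0.1, -0.3, -3.2]
finger_gap: 0.297
gripper_force: 99.9
```

Request:
drive_tool(
  deltas=[
    [[-13, -38, 0, 0], [-23, -76, 0, 0], [-23, -107, 0, 0], [-23, -107, 20, 0], [-23, -107, 38, 0]],
  ],
)

```text
t: 8.95
tcp_pos: [0.5731, -0.1287, 0.0671]
tool_rot: [0.003, 1.0, -0.001, 0.002]
force: [-0.5, -0.0, -3.6]
finger_gap: 0.295
gripper_force: 99.9
```

Request:
drive_tool(
  deltas=[
    [[0, 0, 10, 0], [0, 0, 12, 0], [0, 0, 12, 0]],
  ],
)

```text
t: 9.2
tcp_pos: [0.5714, -0.1248, 0.0543]
tool_rot: [0.0, 1.0, 0.0, -0.001]
force: [-0.5, -0.2, -2.3]
finger_gap: 0.292
gripper_force: 100.0
```

Request:
drive_tool(
  deltas=[
    [[0, 18, 0, 0], [0, 36, 0, 0], [0, 54, 0, 0], [0, 72, 0, 0], [0, 90, 0, 0]],
  ],
)

```text
t: 9.62
tcp_pos: [0.5724, -0.0336, 0.0557]
tool_rot: [-0.001, 1.0, -0.0, 0.001]
force: [-0.4, -1.8, -2.0]
finger_gap: 0.29
gripper_force: 99.9
```

Request:
drive_tool(
  deltas=[
    [[0, 18, 0, 0], [0, 36, 0, 0], [0, 54, 0, 0], [8, 71, 0, 0], [16, 88, 0, 0]],
  ],
)

```text
t: 10.03
tcp_pos: [0.5579, 0.0543, 0.056]
tool_rot: [-0.001, 1.0, -0.0, 0.003]
force: [0.7, -1.9, -1.4]
finger_gap: 0.303
gripper_force: 100.0
```

Request:
drive_tool(
  deltas=[
    [[8, 17, 0, 0], [16, 34, 0, 0], [24, 51, 0, 0], [32, 68, 0, 0], [40, 85, 0, 0]],
  ],
)

```text
t: 10.45
tcp_pos: [0.517, 0.1394, 0.056]
tool_rot: [-0.001, 1.0, -0.0, 0.002]
force: [0.5, -1.0, -2.5]
finger_gap: 0.295
gripper_force: 100.0
```

Request:
drive_tool(
  deltas=[
    [[8, 17, 0, 0], [16, 34, 0, 0], [17, 50, 0, 0], [17, 64, 0, 0], [17, 76, 0, 0]],
  ],
)

```text
t: 10.87
tcp_pos: [0.4989, 0.2157, 0.0557]
tool_rot: [-0.001, 1.0, 0.0, 0.001]
force: [-0.5, -2.9, -0.8]
finger_gap: 0.293
gripper_force: 100.2
```

Run:
```python
from h import *
im,c=snap('top','t5.png');b,_=snap('scene','s5.png')
C=np.zeros((600,800,3),np.uint8);C[:300,:]=cv2.resize(im[160:280,100:420,::-1],(800,300));C[300:,:500]=cv2.resize(b[100:280,180:480,::-1],(500,300));cv2.imwrite('pics/v5.png',C)
```

```text
(no output)
```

View pics/v5.png

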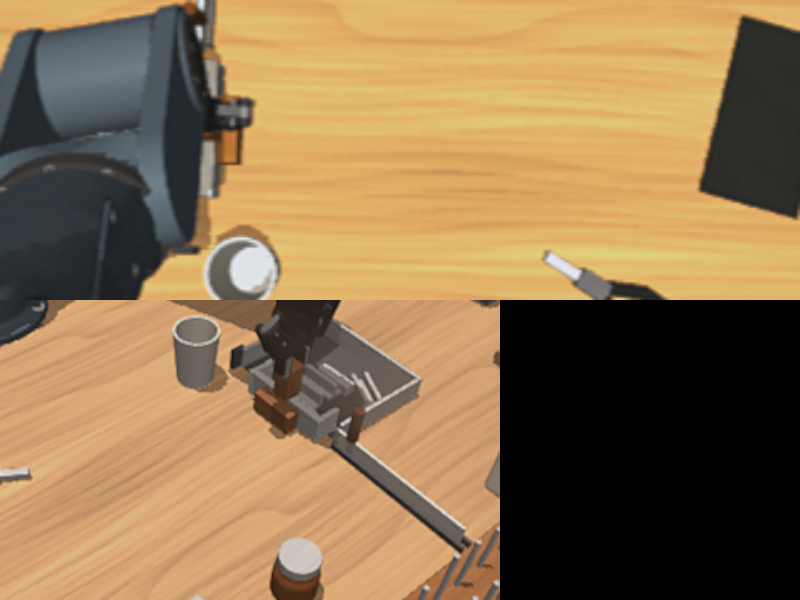

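Request:
drive_tool(
  deltas=[
    [[0, 16, 0, 0], [0, 32, 0, 0], [0, 44, 0, 0], [0, 50, 0, 0]],
  ],
)

```text
t: 11.3
tcp_pos: [0.4991, 0.2645, 0.0551]
tool_rot: [-0.001, 1.0, -0.0, 0.0]
force: [-0.8, -4.9, 0.8]
finger_gap: 0.298
gripper_force: 100.4
```

Request:
drive_tool(
  deltas=[
    [[0, -15, 0, 0], [0, -35, -5, 0], [0, -60, -20, 0], [0, -90, -42, 0], [0, -118, -46, 0]],
  ],
)

```text
t: 11.72
tcp_pos: [0.5009, 0.1457, 0.1031]
tool_rot: [-0.0, 1.0, 0.001, 0.003]
force: [1.1, -0.2, -1.8]
finger_gap: 0.295
gripper_force: 100.2
```

Run:
```python
from h import *
print(manip.sense()['tcp_pos'])
im,c=snap('top','t6.png');b,d=snap('scene','s6.png')
C=np.zeros((600,800,3),np.uint8);C[:300,:]=cv2.resize(im[90:270,100:420,::-1],(800,300));C[300:,:600]=cv2.resize(b[100:220,300:500,::-1],(600,300));cv2.imwrite('pics/v6.png',C)
```

```text
[0.5009043  0.1457007  0.10310921]
```

View pics/v6.png

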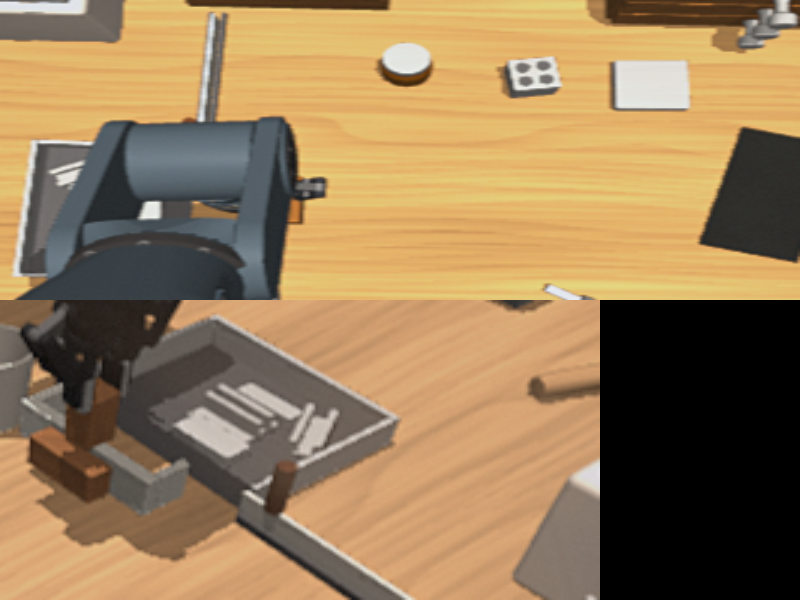

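All five offcuts are in the pan, clear of the gate line, and the post top is at scene pixel (396,167). Next I'll work out the post position and push it with the sweeper's end, which keeps the order asked.

Run:
```python
from h import *
c=vision.camera_model('scene')
print(ray(c,[[395.7,166.8]],.086)*1000, ray(c,[[391.5,184]],.032)*1000)
im=cv2.imread('pics/s6.png');hsv=cv2.cvtColor(im,cv2.COLOR_BGR2HSV)
m=((hsv[...,1]>90)&(hsv[...,2]<125)&((hsv[...,0]<15))).astype(np.uint8);m[:,:380]=0;m[:,405:]=0;m[:160]=0;m[195:]=0
k=max(cv2.findContours(m,0,1)[0],key=cv2.contourArea);print(cv2.minAreaRect(k),cv2.boundingRect(k))
```

```text
[[614.61382374 231.15920117  86.        ]] [[614.83421291 232.08397019  32.        ]]
((393.2353515625, 174.558837890625), (7.033533096313477, 21.3431339263916), 14.03624439239502) (388, 164, 11, 22)
```

Request:
drive_tool(
  deltas=[
    [[-40, 0, 0, 0], [-80, 0, 2, 0], [-120, 0, 4, 0], [-160, 0, 5, 0], [-195, 0, 5, 0]],
  ],
)

```text
t: 12.23
tcp_pos: [0.696, 0.1471, 0.0948]
tool_rot: [0.0, 1.0, 0.001, 0.0]
force: [1.4, 0.1, -3.4]
finger_gap: 0.296
gripper_force: 100.2
```

Request:
drive_tool(
  deltas=[
    [[-9, 10, 0, 0], [-9, 35, 0, 0], [-9, 60, 0, 0], [-9, 80, 0, 0], [-9, 85, 0, 0]],
  ],
)

```text
t: 12.65
tcp_pos: [0.7017, 0.2361, 0.0944]
tool_rot: [-0.001, 1.0, 0.002, -0.001]
force: [1.1, 0.7, -2.4]
finger_gap: 0.288
gripper_force: 100.2
```

Request:
drive_tool(
  deltas=[
    [[0, 0, 0, 0], [0, 0, 0, 0]],
  ],
)

```text
t: 12.82
tcp_pos: [0.7022, 0.2314, 0.0949]
tool_rot: [-0.001, 1.0, -0.0, -0.001]
force: [-0.6, -1.0, -3.3]
finger_gap: 0.295
gripper_force: 100.2
```

Request:
drive_tool(
  deltas=[
    [[8, 0, -3, 0], [20, 0, -3, 0], [35, 1, -3, 0], [50, 1, -3, 0], [65, 2, -3, 0]],
  ],
)

```text
t: 13.23
tcp_pos: [0.639, 0.2314, 0.0996]
tool_rot: [0.001, 1.0, -0.0, 0.002]
force: [2.8, -0.7, -3.9]
finger_gap: 0.292
gripper_force: 100.2
```

Request:
drive_tool(
  deltas=[
    [[15, 0, 0, 0], [30, 1, 0, 0], [45, 1, 0, 0], [60, 1, 0, 0], [75, 2, 0, 0]],
  ],
)

```text
t: 13.65
tcp_pos: [0.5641, 0.2337, 0.0998]
tool_rot: [0.001, 1.0, 0.0, 0.003]
force: [2.6, -1.1, -3.4]
finger_gap: 0.292
gripper_force: 100.1
```

Request:
drive_tool(
  deltas=[
    [[14, 0, 0, 0], [26, 1, 0, 0], [36, 1, 0, 0], [44, 1, 0, 0], [50, 1, 0, 0]],
  ],
)

```text
t: 14.07
tcp_pos: [0.5127, 0.2355, 0.0993]
tool_rot: [0.0, 1.0, -0.0, 0.001]
force: [1.3, -1.8, -2.3]
finger_gap: 0.294
gripper_force: 100.2
```

Pushing works at about 2 N. Now slowly up to the stop.

Request:
drive_tool(
  deltas=[
    [[5, 0, 0, 0], [10, 0, 0, 0], [14, 0, 0, 0], [17, 0, 0, 0], [20, 0, 0, 0]],
  ],
)

```text
t: 14.48
tcp_pos: [0.4929, 0.2364, 0.0988]
tool_rot: [-0.0, 1.0, 0.0, 0.0]
force: [2.3, -0.4, -2.1]
finger_gap: 0.294
gripper_force: 100.3
```

Request:
drive_tool(
  deltas=[
    [[2, 0, 0, 0], [4, 0, 0, 0], [6, 0, 0, 0], [6, 0, 0, 0]],
  ],
)

```text
t: 14.82
tcp_pos: [0.4878, 0.2365, 0.099]
tool_rot: [-0.0, 1.0, 0.0, 0.001]
force: [3.8, -0.1, -2.1]
finger_gap: 0.29
gripper_force: 100.4
```

Request:
drive_tool(
  deltas=[
    [[2, 0, 0, 0], [4, 0, 0, 0], [4, 0, 0, 0]],
  ],
)

```text
t: 15.07
tcp_pos: [0.4872, 0.2366, 0.1]
tool_rot: [-0.0, 1.0, 0.001, 0.005]
force: [7.8, -1.1, -0.7]
finger_gap: 0.292
gripper_force: 100.5
```

Request:
drive_tool(
  deltas=[
    [[2, 0, 0, 0], [4, 0, 0, 0], [4, 0, 0, 0]],
  ],
)

```text
t: 15.32
tcp_pos: [0.4866, 0.2367, 0.1009]
tool_rot: [-0.001, 1.0, 0.001, 0.008]
force: [10.3, -2.0, 0.4]
finger_gap: 0.296
gripper_force: 100.5
```

Stop reached: the arm stalls at x = 487 mm and the force rises to 10 N. Backing off and checking the post.

Request:
drive_tool(
  deltas=[
    [[-10, 0, 0, 0], [-25, 0, 0, 0], [-35, 0, 0, 0], [-35, -30, -5, 0], [-35, -65, -10, 0]],
  ],
)

```text
t: 15.73
tcp_pos: [0.5131, 0.1722, 0.1078]
tool_rot: [-0.002, 1.0, 0.0, -0.002]
force: [0.1, -0.3, -3.2]
finger_gap: 0.296
gripper_force: 100.4
```

Request:
drive_tool(
  deltas=[
    [[0, -38, 0, 0], [0, -76, 0, 0], [0, -114, 0, 0], [0, -152, 0, 0], [0, -190, 0, 0]],
  ],
)

```text
t: 16.15
tcp_pos: [0.5121, -0.0198, 0.1081]
tool_rot: [-0.0, 1.0, 0.001, -0.002]
force: [0.4, 0.0, -2.8]
finger_gap: 0.293
gripper_force: 100.4
```

Request:
drive_tool(
  deltas=[
    [[0, -38, 0, 0], [0, -76, 0, 0], [0, -114, 0, 0], [0, -152, 0, 0], [0, -152, 0, 0]],
  ],
)

```text
t: 16.57
tcp_pos: [0.5151, -0.1782, 0.1086]
tool_rot: [0.003, 1.0, -0.002, 0.001]
force: [1.8, -0.1, -2.6]
finger_gap: 0.293
gripper_force: 100.6
```

Run:
```python
from h import *
s=manip.sense();print(s['tcp_pos'],s['tool_rot'],s['force'],s['ft_torque'])
im,c=snap('top','t7.png');b,d=snap('scene','s7.png')
for n,cc in (('t7',c),('s7',d)):
    a=cv2.imread(f'pics/{n}.png');hsv=cv2.cvtColor(a,cv2.COLOR_BGR2HSV)
    p=proj(cc,[[.410,.2365,.086],[.410,.2365,.032],[.390,.237,.032],[.6,.232,.032]]);print(n,p.round(1).tolist())
    u,v=p[0].astype(int); m=((hsv[...,0]<15)&(hsv[...,1]>100)&(hsv[...,2]<135)).astype(np.uint8);mm=m*0;mm[v-18:v+28,u-20:u+20]=m[v-18:v+28,u-20:u+20]
    for k in cv2.findContours(mm,0,1)[0]:
        if cv2.contourArea(k)>12: print(cv2.boundingRect(k))
# gate top strip in top view at gate line
h=cv2.cvtColor(cv2.imread('pics/t7.png'),cv2.COLOR_BGR2HSV)
for x in (360,370,375,380,385,390,400,450,500,560,580,590,600,610,620,640,700):
    u,v=proj(c,[[x/1000,.2365-(x-410)*.022/1000,.032]])[0]; u=int(round(u));v=int(round(v)); print(x,(u,v),h[v,u-4:u+5,2].tolist(),h[v,u].tolist())
```

```text
[ 0.51508804 -0.17824409  0.10856305] [ 0.00285544  0.99999338 -0.00194603  0.00113625] [ 1.75080753 -0.10257817 -2.56801361] [ 0.06996578 -0.05705512 -0.0342452 ]
t7 [[168.7, 245.1], [173.6, 245.5], [173.0, 253.4], [179.1, 172.4]]
s7 [[333.6, 119.9], [331.8, 137.1], [326.6, 133.1], [386.6, 180.3]]
(330, 119, 7, 20)
360 (172, 265) [142, 143, 143, 143, 143, 145, 144, 143, 145] [103, 46, 143]
370 (172, 261) [139, 143, 144, 145, 145, 147, 147, 147, 147] [102, 46, 145]
375 (173, 259) [139, 143, 144, 147, 146, 146, 148, 146, 147] [102, 44, 146]
380 (173, 257) [135, 138, 141, 145, 148, 149, 148, 148, 150] [102, 45, 148]
385 (173, 255) [131, 135, 136, 142, 145, 149, 150, 150, 151] [102, 46, 145]
390 (173, 253) [126, 131, 134, 136, 141, 144, 150, 151, 152] [101, 49, 141]
400 (173, 249) [105, 116, 122, 127, 132, 136, 138, 144, 150] [102, 48, 132]
450 (175, 230) [135, 131, 122, 144, 146, 99, 106, 122, 132] [98, 7, 146]
500 (176, 210) [136, 133, 134, 190, 242, 229, 94, 110, 218] [90, 1, 242]
560 (178, 188) [136, 133, 137, 223, 255, 231, 103, 173, 239] [105, 4, 255]
580 (178, 180) [85, 86, 84, 109, 217, 230, 117, 108, 217] [101, 9, 217]
590 (179, 176) [228, 224, 178, 214, 246, 192, 95, 125, 143] [102, 5, 246]
600 (179, 172) [241, 244, 225, 151, 127, 205, 249, 240, 179] [132, 10, 127]
610 (179, 169) [241, 243, 235, 174, 103, 159, 237, 243, 199] [0, 2, 103]
620 (179, 165) [241, 242, 241, 204, 118, 132, 225, 249, 226] [140, 6, 118]
640 (180, 157) [241, 244, 236, 172, 109, 197, 248, 242, 198] [176, 16, 109]
700 (182, 135) [241, 245, 226, 131, 106, 207, 251, 232, 150] [4, 19, 106]
```

The gate is fully shut: the post is at x ≈ 410 mm and the gate's tail end at ≈ 598 mm, both as expected. Returning the sweeper.

Request:
drive_tool(
  deltas=[
    [[-2, -40, 0, 0.08], [-4, -80, 0, 0.16], [-6, -120, 0, 0.244], [-8, -160, 0, 0.244], [-8, -190, 0, 0.244]],
  ],
)

```text
t: 17.08
tcp_pos: [0.5222, -0.3615, 0.1081]
tool_rot: [0.121, 0.993, 0.0, -0.001]
force: [-0.5, 0.0, -2.6]
finger_gap: 0.293
gripper_force: 100.7
```

Request:
drive_tool(
  deltas=[
    [[0, 0, 10, 0], [0, 0, 20, 0], [0, 0, 25, 0], [0, 0, 25, 0]],
  ],
)

```text
t: 17.42
tcp_pos: [0.5202, -0.3564, 0.081]
tool_rot: [0.121, 0.993, 0.003, -0.003]
force: [-0.1, 0.4, -2.4]
finger_gap: 0.294
gripper_force: 100.7
```

Request:
drive_tool(
  deltas=[
    [[-2, -9, 0, 0], [-4, -16, 6, 0], [-4, -16, 12, 0], [-4, -16, 12, 0], [-4, -16, 12, 0]],
  ],
)

```text
t: 17.83
tcp_pos: [0.5216, -0.3768, 0.0712]
tool_rot: [0.122, 0.993, 0.001, -0.001]
force: [0.3, 0.3, -1.9]
finger_gap: 0.295
gripper_force: 100.7
```

Run:
```python
from h import *
s=manip.sense();print(s['tcp_pos'],s['tool_rot'],s['force'],s['ft_torque'])
im,c=snap('scene','s8.png')
a=cv2.cvtColor(im,cv2.COLOR_RGB2HSV)
```

```text
[ 0.52156028 -0.37677792  0.07116361] [ 1.21681172e-01  9.92568877e-01  5.84979535e-04 -6.12785566e-04] [ 0.31034587  0.2892926  -1.93613683] [-0.01071548 -0.03765163 -0.00763744]
```

Request:
drive_tool(
  deltas=[
    [[0, -2, 5, 0], [0, -2, 9, 0], [0, -2, 11, 0], [0, -2, 11, 0], [0, -2, 11, 0]],
  ],
)

```text
t: 18.3
tcp_pos: [0.5214, -0.379, 0.0604]
tool_rot: [0.122, 0.993, 0.0, -0.0]
force: [0.0, 0.4, -3.0]
finger_gap: 0.298
gripper_force: 100.8
```

Request:
drive_tool(
  deltas=[
    [[0, 0, 1, 0], [0, 0, 2, 0], [0, 0, 2, 0], [0, 0, 2, 0]],
  ],
)

```text
t: 18.63
tcp_pos: [0.5215, -0.3792, 0.0587]
tool_rot: [0.122, 0.993, 0.0, 0.0]
force: [0.2, 0.5, -2.4]
finger_gap: 0.296
gripper_force: 100.8
```

Request:
drive_tool(
  deltas=[
    [[0, 0, 1, 0], [0, 0, 2, 0], [0, 0, 2, 0], [0, 0, 2, 0]],
  ],
)

```text
t: 18.97
tcp_pos: [0.5216, -0.3795, 0.0573]
tool_rot: [0.122, 0.993, -0.0, 0.0]
force: [-0.9, -0.6, 1.7]
finger_gap: 0.293
gripper_force: 101.3
```

Touchdown on the mat at the same height as at the grasp. Releasing.

Request:
drive_tool(
  deltas=[
    [[0, 0, 0, 0], [0, 0, 0, 0], [0, 0, 0, 0], [0, 0, 0, 0], [0, 0, 0, 0]],
  ],
  jaw=70,
  force=20,
)

```text
t: 19.38
tcp_pos: [0.5216, -0.3792, 0.0567]
tool_rot: [0.122, 0.993, -0.0, 0.0]
force: [0.5, -0.8, 0.4]
finger_gap: 0.82
gripper_force: 0.0
```

Request:
drive_tool(
  deltas=[
    [[0, 0, -8, 0], [0, 0, -25, 0], [0, 0, -55, 0], [0, 0, -95, 0], [0, 0, -130, 0]],
  ],
)

```text
t: 19.8
tcp_pos: [0.5214, -0.3791, 0.1887]
tool_rot: [0.122, 0.993, 0.0, -0.0]
force: [0.1, -1.3, -0.1]
finger_gap: 0.818
gripper_force: 0.0
```

Request:
drive_tool(
  deltas=[
    [[-5, 40, 0, 0], [-9, 54, 0, 0], [-9, 54, 0, 0], [-9, 54, 0, 0]],
  ],
)

```text
t: 20.13
tcp_pos: [0.5431, -0.3277, 0.1863]
tool_rot: [0.12, 0.993, 0.0, -0.001]
force: [-0.7, -0.5, 0.1]
finger_gap: 0.82
gripper_force: 0.0
```

Run:
```python
from h import *
s=manip.sense();print(s['tcp_pos'],s['qd'].round(3))
im,c=snap('wrist','w9.png');snap('top','t9.png')
a=cv2.cvtColor(im,cv2.COLOR_RGB2HSV)
m=((a[...,1]>110)&(a[...,2]>60)).astype(np.uint8);m[:130]=0;m[235:]=0;m[:,:180]=0;m[:,245:]=0
f=lambda uv,z:(ray(c,uv,z)[:,:2]*1000).round(1).tolist()
k=max(cv2.findContours(m,0,1)[0],key=cv2.contourArea);x,y,w,h=cv2.boundingRect(k);print((x,y,w,h))
t=((a[...,2]>115)&(m>0)).astype(np.uint8);k=max(cv2.findContours(t,0,1)[0],key=cv2.contourArea);r=cv2.minAreaRect(k);print(r,'handle top',f([r[0]],.099))
b=((a[...,1]<60)&(a[...,2]>140)).astype(np.uint8);b[:90]=0;b[280:]=0;b[:,:180]=0;b[:,290:]=0
for k in cv2.findContours(b,0,1)[0]:
    if cv2.contourArea(k)>60:
        W=np.float32(f(k[:,0].astype(float),.044));rr=cv2.minAreaRect(W);print('blade part',rr)
# bystander check between first and last top views
A=cv2.imread('pics/top.png').astype(int);B=cv2.imread('pics/t9.png').astype(int);D=np.abs(A-B).sum(2)
for n,bx in dict(cup=(178,250,214,288),jar=(248,112,276,142),dome=(300,122,326,150),block=(342,122,378,158),pliers=(312,255,380,306)).items():
    d=D[bx[1]:bx[3],bx[0]:bx[2]];print(n,d.mean().round(1),(d>90).sum())
```

```text
[ 0.54312613 -0.3277257   0.18634644] [-0.029  0.019 -0.008 -0.008 -0.005 -0.002]
(180, 130, 44, 73)
((199.0, 183.5), (35.0, 36.0), 90.0) handle top [[518.8, -379.8]]
blade part ((571.4949951171875, -377.7369689941406), (42.230262756347656, 38.85500717163086), 74.51896667480469)
blade part ((484.9315490722656, -356.60797119140625), (41.45905685424805, 51.57561492919922), 75.83546447753906)
cup 81.2 487
jar 102.1 675
dome 109.7 566
block 113.4 1191
pliers 174.1 3445
```

Run:
```python
from h import *
snap('scene','s9.png')
A=cv2.imread('pics/scene.png');B=cv2.imread('pics/s9.png');c=vision.camera_model('scene')
g=lambda x:cv2.cvtColor(x,cv2.COLOR_BGR2GRAY)
for n,P in dict(cup=(.354,.167,.045),jar=(.721,.018,.035),dome=(.7,-.11,.025),block=(.69,-.235,.01),pliers=(.34,-.2,.008)).items():
    u,v=proj(c,[P])[0].astype(int);r=24
    R=cv2.matchTemplate(g(B[v-r-12:v+r+12,u-r-12:u+r+12]),g(A[v-r:v+r,u-r:u+r]),cv2.TM_CCOEFF_NORMED);_,mx,_,loc=cv2.minMaxLoc(R);print(n,(u,v),round(mx,3),'shift',loc[0]-12,loc[1]-12)
```

```text
cup (np.int64(296), np.int64(132)) 0.564 shift 0 0
jar (np.int64(356), np.int64(262)) 1.0 shift 0 0
dome (np.int64(298), np.int64(293)) 0.999 shift 0 0
block (np.int64(240), np.int64(332)) 0.795 shift 0 0
pliers (np.int64(165), np.int64(207)) 0.684 shift 0 0
```

All five bystanders show zero shift. Handing in.

```bash
python3 -c "
from station import manip
print(manip.sign_off())"
```

```text
the job is handed in; nothing more can be done
None
```

I swept all five offcuts into the pan with the sweeper, pushed the gate shut against its stop, stood the sweeper upright back on its mat, and left the pliers, blocks, jar and cup where they were; the job is handed in at about 20 s of the 72 s allowed, with no verdict shown.

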